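# Park the collet chuck behind the sprung dust flap

### The arm

A 7-joint arm with a two-finger parallel gripper is mounted at the origin on a cart in front of the work surface, level with it; the furniture and walls round the work are solid. World frame = base frame: x ahead of the robot, y to its left, z up, the work surface at z = 0. Lengths are in m, angles in rad, forces in N, time in s.
With the tool pointing down it reaches from about 0.4 to 0.875 m from the base axis. Payload 19.3 kg.
Tool frame: the origin (TCP) lies at the very end of the fingers, on their centre line; the grasp point (between the pads) lies 19 mm behind it; z points along the fingers, y is the line along which they close (so a half turn about z gives the same grasp; the last joint's range is limited). The gripper opens to 85 mm and grips with 20 to 120 N. Pads are 22 mm wide; open, the fingers measure 114 mm over their backs; the gripper's body (76 mm by 85 mm) begins 54 mm behind the grasp point. The pads swing forward as they close: fully open they stand 13 mm farther back than shut.
Start: joints at [-1.378, 0.521, -0.036, 1.599, 0.021, 1.021, -0.113], TCP at [0.162, 0.604, 0.231] pointing down, gripper open.
Joint ranges: [-2.91, 2.91], [-0.3, 2.13], [-1.5, 1.42], [0.17, 2.43], [-1.26, 4.41], [0.16, 1.93], [-2.52, 2.52]. Speed limits (rad/s): [1.89, 1.89, 2.39, 2.39, 3.01, 3.01, 3.01].

### API

Orientations are given as [roll, pitch, yaw] about the fixed x, y, z axes, in that order (R = Rz(yaw) Ry(pitch) Rx(roll)).
In Python, from workcell import bot gives the robot as it stands. The module is installed in compiled form; this text tells all that it offers.
- The arm moves only by the tool apply_moves, never from a script. Its arguments are lists of equal length, an entry for each row: "claw": the finger opening in m, from 0 to 0.0854; "xyz": the shift along the tool's x, y, z in m, a list of three; "twist": the turn, a rotation vector about the tool's x, y, z in rad, a list of three. A call has 1 to 20 rows; each row shifts and turns the commanded pose from where the row before left it, along the tool's axes as they then stand; what a row does not reach is not made up. A row lasts 1/10 s, in which the tool goes at most 50 mm and 8.59 degrees, less where a joint would pass 70% of its speed; a pose out of reach is approached as far as the arm can. A call with a gripper value outside its range is refused whole. The fingers move at their own pace and stop on an object; "force" is the grip in N (left out, the last holds). Time passes only in rows, so rows that do not move let the fingers close. It gives the time, the measured TCP pose, the force, the opening and the grip force at its end, in the units of the state.
- bot.observe(): the state, without advancing time (a new reading comes with each control period).
- bot.grab_frame(name): name is "scene" or "top"; returns a dict with "img" (400x640x3 uint8, red, green, blue), "vfov" (degrees; the focal length in pixels is half the picture's height over the tangent of half this angle, whatever the lens; pixels are square), "cx", "cy" (the principal point, pixels), "view" (4x4, takes a point from world to camera coordinates). Camera axes: x right, y up, looking along -z (the intrinsics and any distortion apply to the point x, -y, -z); pixel columns grow to the right and rows downward; lengths in m; the calibration is good to about 2 mm. A picture is of the moment at which its call begins. There is no depth.
- bot.job_done(): hands the job in; it is judged then, once.
Trained networks look in the newest picture that a camera, given by its name, has taken for a name from the list of things; names that differ only in an ending like _2 or _b are one class to them, and where a whole thing is asked for, a point or a joint stands for the part that bears it (a point fixed in the world has none). Each returns a list of dicts, best first, with "score" (0 to 1); they miss things now and then, are a little off and sometimes report something else, mostly with a low value. They report only what shows in the picture. A call takes as long as a camera call. They do not tell look-alikes from the thing itself.
- bot.find_in(camera, query): "position" ([x, y, z] in m, in world coordinates, good to about 4 mm: the middle of the surface that is visible of it).
The state is a dict: "clock": time; "qpos": joint angles; "qd": joint speeds; "joint_efforts": joint torques, N m; "position": TCP position; "tool_rot": TCP orientation; "force": force on the tool from outside, world axes, zero at the start; "moment": the same for the moment, N m; "grip_width": finger opening in m; "finger_force": force on a finger pad.
Only numpy, scipy, OpenCV 4.12 (cv2) and the standard library are available. Lean on these libraries where they do the work, as an engineer would, in place of code of your own. Each camera call takes 0.05 s, during which the arm holds its last target. There are 200 camera calls.

### The job

Lift the collet chuck out of the plywood stand and put it away in the grey dust pocket: push the sprung flap open with the end of the shank, hold it back while you feel for the bush inside, and push the shank down gently until it stands on the bottom, then let go. Use a light hand throughout, never force it, do not drop the chuck, and leave the other tools where they lie.

Things in the scene. Friction and masses are not known exactly. Their poses are not given: they have to be found in the camera images.
- chuck: Plain steel collet chuck, 0.28-0.45 kg, 127 mm tall, standing nut up in the plywood stand (shank end 8 mm above the bed). Origin: centre of the shank's lower end; own z along its axis, up. Shank 20 mm in diameter, 0-88 mm, with a 1.5 mm chamfer at its end; 28 mm collar 88-95 mm; round nut 34 mm in diameter 95-127 mm, straight up to 121 mm: grip it here from above, firmly.
- stand: Fixed plywood block 64 x 116 x 42 mm (own x, y, z) with two 23 mm holes, 34 mm deep, at own y = -27 and +27 mm; the chuck stands in one. Origin at the centre of its underside.
- pocket: Fixed grey dust pocket, a box 72 x 64 x 96 mm (own x, y, z) on a 72 x 110 mm foot plate; origin at the centre of its underside. Its top is a mouth, own x -30 to +28, y -26 to +26 mm, shut by a sprung flap. A bush stands hidden inside. It is meant for a light hand: 50 N in all from the chuck on flap, bush and bottom is too much, as is 10 N from the gripper.
- pocket_axis (a point): Middle of the pocket at the level of its rim: own x 0, y 0, z 96 mm, axes as the pocket's. This is where the bush's axis would be nominally, but the bush is clamped in slots: its true axis stands up to 7 mm off in own x and up to 7 mm off in own y, differently each time; under the flap it cannot be seen, only felt.
- pocket_bush (a point): Nominal centre of the bush's flat steel top, own z 38 mm of the pocket, flat to 24 mm from the axis; 22 mm bore, 1.5 mm chamfer. Off the bore the shank end stops at z 38 mm; within 2 to 3 mm of its axis it drops in or can be eased in, and near its edge it tips in by up to 1 mm.
- pocket_bottom (a point): Nominal bush axis at the bottom, own z 8 mm of the pocket, where the shank end stands when home (collar then 7 mm above the rim). 7 mm above the bottom a sprung ball presses on the shank from own +x with about 5 N, so the chuck does not always fall home by itself: push it down, 5 to 15 N, until it stops.
- pocket_hinge (a point): Middle of the flap's hinge axis: own x +26, y 0, z 93 mm of the pocket; the hinge runs along own y. The flap is 54 mm long, reaching to own x -28 mm when shut. Hinge pin and lugs stand up to 103 mm high at own x +31 mm.
- dust_flap (a joint): Flap angle a, rad: 0 shut and level, growing as it swings down into the pocket, at most 1.55. Spring 0.08 N m shut, 0.12 at 1.3 rad: push it near its free edge (own -x side), then hold it back towards the hinge (+x) with the shank while lowering. It presses the shank to -x with 2 N and can slowly bend it some mm in the grip; with the shank past its edge the shank's own x is 14 - 52 cos(a) mm.
- spanner_24: Open-ended spanner lying on the bed, 58 x 252 x 10 mm; leave alone.
- spindle_nut: Spindle nut, 50 mm across, 28 mm high; leave alone.
- nut_wrench: Collet nut wrench with a handle, 54 x 237 x 12 mm; leave alone.
- stubby_driver: Short screwdriver, 35 x 148 x 26 mm; leave alone.
Things that resemble listed ones, but are neither listed nor needed, are in the scene too. What is shaped like the chuck but blue is not meant.

How it is judged:
On the way, in this order (a step that is already met when the one before it is completed fails the run):
1. the chuck is lifted out of the stand (height (world z) of chuck above 0.06 m), for 0.2 s.
2. the flap is held open with the shank inside the pocket, not yet in the bore (value of joint dust_flap above 0.8 rad and horizontal distance between chuck and pocket_axis below 0.035 m and z of chuck in the frame of pocket between 0.034 and 0.075 m), for 0.2 s.
At the end, for the whole second after the job is handed in: The chuck stands in the pocket's bush, its shank end within 1.8 mm of the bottom and within 12 mm of the pocket's middle axis, upright within 0.12 rad, at rest, with the flap leaning on the shank (over 1.0 rad) (z of chuck in the frame of pocket below 0.0098 m and horizontal distance between chuck and pocket_axis below 0.012 m and angle between chuck's own z axis and vertical below 0.12 rad and value of joint dust_flap above 1 rad and linear speed of chuck below 0.02 m/s); the robot touches nothing.
It fails at once if the chuck is forced: more than 50 N in all between it and the pocket, its flap or its bush (contact force between chuck and pocket above 50 N).
It fails at once if the chuck is dropped into the pocket (faster than 0.5 m/s in or just over its mouth) (linear speed of chuck above 0.5 m/s and horizontal distance between chuck and pocket_axis below 0.04 m and z of chuck in the frame of pocket below 0.11 m).
It fails at once if the gripper presses on the pocket or its flap with more than 10 N (contact force between the arm and pocket above 10 N).
It fails at once if another tool is moved by more than 20 mm (distance of any of spanner_24, spindle_nut, nut_wrench, stubby_driver from where it was at the start of the episode above 0.02 m).
It also fails if it takes over 64 s, if anything falls off the work surface, if the arm or the gripper's body presses on something with over 40 N, if the wrist force passes 120 N, or if a joint passes its speed limit or range.

## Working session

There is one attempt and no reset: what is moved stays moved. The work goes in short steps, Python scripts to look and compute and a tool call to move; the robot and the scene stay as the last step left them, time stands still between calls to the robot, and variables do not carry over. Pictures are saved under pics/ and viewed, at most 10 in all, crops included, and the job is handed in when it is done.

Besides the shell and the picture viewer there is one more tool, called after ">>>" in YAML: its name, and indented under it one key for each argument. apply_moves: Moves the arm, as the interface text tells. Its arguments: {"type":"object","properties":{"claw":{"type":"array"},"xyz":{"type":"array"},"twist":{"type":"array"},"force":{"type":"number"}},"required":["claw","xyz","twist"]}

```bash
mkdir -p pics
python3 - <<'E'
from workcell import bot
import cv2,pickle
d={}
for c in("scene","top"):
    f=bot.grab_frame(c);d[c]=f
    cv2.imwrite(f"pics/{c}0.png",f["img"][:,:,::-1])
    print(c,f["vfov"],f["cx"],f["cy"],f["view"].round(4).tolist(),[k for k in f])
    for q in("chuck","stand","pocket","pocket_hinge"):
        for r in bot.find_in(c,q)[:3]:print(q,r)
pickle.dump(d,open("f0.pkl","wb"))
print(bot.observe())
E
```

```text
scene 42.657830775162054 322.5224694043273 202.81482902177717 [[0.6063, -0.7952, -0.0129, -0.3006], [0.5221, 0.3857, 0.7607, -0.35], [-0.5999, -0.4679, 0.649, -1.0289], [0.0, 0.0, 0.0, 1.0]] ['img', 'vfov', 'cx', 'cy', 'view']
chuck {'position': [0.5458, -0.0089, 0.1103], 'score': 0.91}
chuck {'position': [0.4841, -0.1066, 0.0983], 'score': 0.6}
stand {'position': [0.5433, 0.0007, 0.0436], 'score': 0.75}
pocket {'position': [0.5109, 0.1466, 0.0627], 'score': 0.58}
pocket_hinge {'position': [0.5121, 0.1515, 0.0632], 'score': 0.85}
pocket_hinge {'position': [0.4282, -0.2379, 0.0236], 'score': 0.34}
top 56.333398577950625 319.5582614728263 194.83136332401534 [[-0.0038, -0.9995, 0.0302, -0.006], [0.9973, -0.0015, 0.074, -0.5454], [-0.0739, 0.0304, 0.9968, -0.9067], [0.0, 0.0, 0.0, 1.0]] ['img', 'vfov', 'cx', 'cy', 'view']
chuck {'position': [0.4909, -0.0939, 0.1241], 'score': 0.77}
chuck {'position': [0.5539, 0.0023, 0.1362], 'score': 0.66}
stand {'position': [0.5809, 0.0226, 0.0422], 'score': 0.86}
pocket {'position': [0.5233, 0.1589, 0.093], 'score': 0.92}
pocket_hinge {'position': [0.523, 0.1586, 0.0935], 'score': 0.76}
{'clock': 0.5, 'qpos': array([-1.37819804,  0.52144817, -0.03632106,  1.5995483 ,  0.02121535,
        1.0211007 , -0.11277732]), 'qd': array([-1.37542476e-03, -4.43180630e-04,  1.10666366e-03, -3.30578931e-04,
        7.40805467e-04, -8.89085995e-05, -3.17019916e-04]), 'joint_efforts': array([-8.14692830e-04, -9.26274419e+01,  1.97791412e+00, -3.70062160e+01,
        1.80895737e-02,  2.26114498e-03,  5.33424168e-05]), 'position': array([0.16237326, 0.603499  , 0.2312432 ]), 'tool_rot': array([-3.14147394e+00,  1.18725860e-05,  2.87880128e+00]), 'force': array([0.38229631, 0.06138412, 0.2232929 ]), 'moment': array([0.00131021, 0.00860455, 0.00056638]), 'finger_force': 0.0, 'grip_width': 0.08533524774512002}
```

View pics/scene0.png

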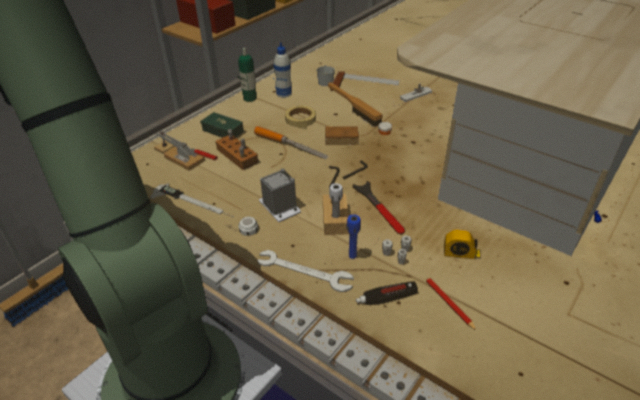

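View pics/top0.png

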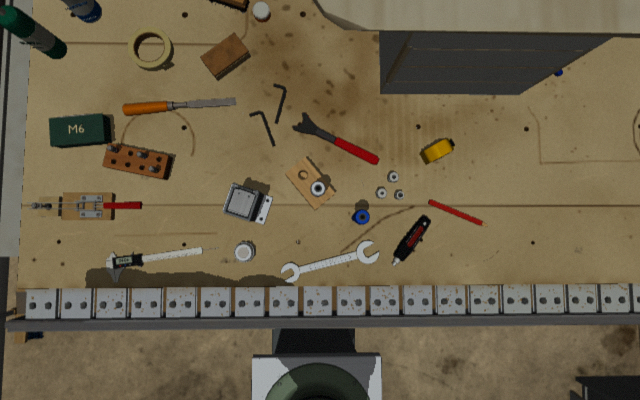

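The scene view shows the steel chuck at (337,190), the blue look-alike at (353,225) and the pocket at (279,192). In the top view the chuck is at (318,188), the stand at (311,183), the pocket at (246,202) with its foot plate towards (262,210), and the blue one at (361,216).

Run:
```python
import cv2,pickle,numpy as np
d=pickle.load(open("f0.pkl","rb"))
a=d["top"]["img"][165:235,215:345,::-1]
cv2.imwrite("pics/topc.png",cv2.resize(a,None,fx=6,fy=6,interpolation=cv2.INTER_CUBIC))
a=d["scene"]["img"][165:245,250:360,::-1]
cv2.imwrite("pics/scenec.png",cv2.resize(a,None,fx=7,fy=7,interpolation=cv2.INTER_CUBIC))
```

```text
(no output)
```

View pics/topc.png

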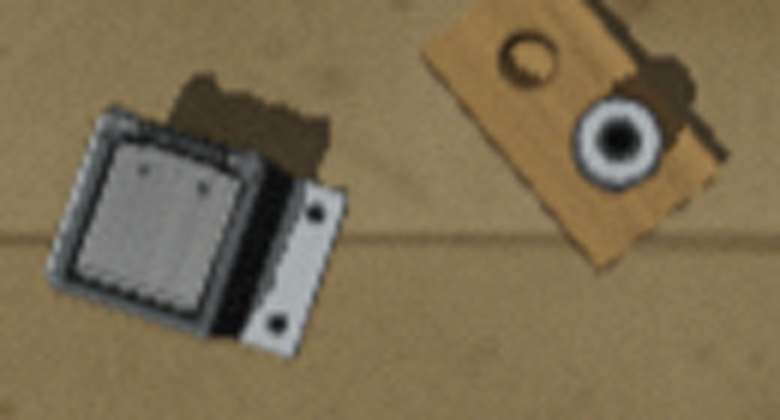

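View pics/scenec.png

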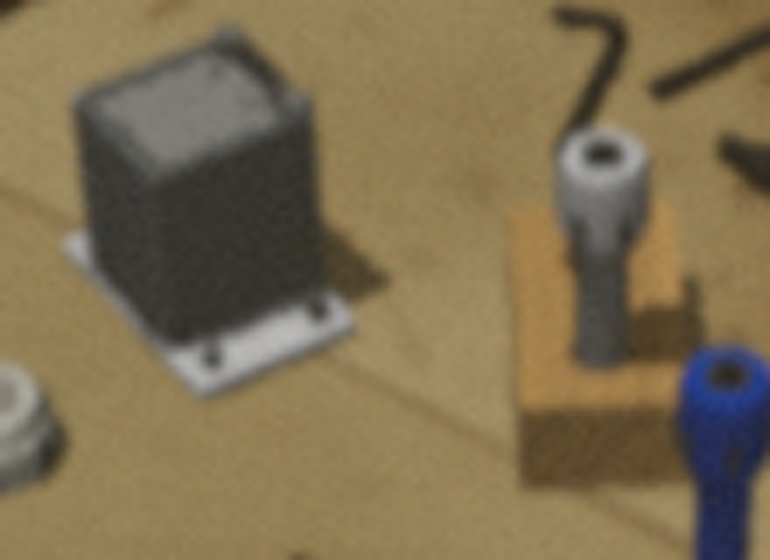

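The pocket's rim corners and foot, and the nut's top, show in both crops. In the scene crop the lugs stand at the far edge, (228,35) and (295,97), so own +x points mostly towards world +x. Next I fit the poses.

```bash
cat > h.py <<'E'
import numpy as np,pickle
from scipy.optimize import least_squares
d=pickle.load(open("f0.pkl","rb"))
def proj(c,P):
    f=d[c];P=np.atleast_2d(P);p=P@f["view"][:3,:3].T+f["view"][:3,3]
    F=200/np.tan(np.radians(f["vfov"])/2)
    return np.c_[f["cx"]+F*p[:,0]/-p[:,2],f["cy"]-F*p[:,1]/-p[:,2]]
T=lambda u,v:((u+.5)/6-.5+215,(v+.5)/6-.5+165)
S=lambda u,v:((u+.5)/7-.5+250,(v+.5)/7-.5+165)
E
python3 - <<'E'
from h import *
# chuck nut top centre
t,s=np.array(T(618,143)),np.array(S(604,155))
r=least_squares(lambda p:np.r_[proj("top",p)[0]-t,proj("scene",p)[0]-s],[.55,0,.13]);print("chuck top",r.x,r.fun)
# bottom of visible shank at stand top z=42 as check: scene front of shank
A,B,C,D=[(36,32,96),(36,-32,96),(-36,-32,96),(-36,32,96)]
FB,FC,FD=(36,-55,5),(-36,-55,5),(-36,55,5)
obs=[("top",A,T(106,108)),("top",B,T(262,153)),("top",C,T(207,336)),("top",D,T(48,287)),
("top",FB,T(347,190)),("top",FC,T(294,357)),
("scene",A,S(228,32)),("scene",B,S(312,103)),("scene",C,S(153,180)),("scene",D,S(76,100)),("scene",FB,S(353,325)),("scene",FC,S(205,395)),("scene",FD,S(66,240))]
def W(p,l,dz=0):
    c,s=np.cos(p[2]),np.sin(p[2]);x,y,z=np.array(l)/1e3
    return np.array([p[0]+c*x-s*y,p[1]+s*x+c*y,z+p[3]])
f=lambda p:np.concatenate([proj(c,W(p,l))[0]-o for c,l,o in obs])
r=least_squares(f,[.52,.155,-.29,0],loss="soft_l1");print("pocket",r.x);print(f(r.x).reshape(-1,2).round(1).tolist())
for cam in("top","scene"):
    g=lambda p:np.concatenate([proj(c,W(np.r_[p,0],l))[0]-o for c,l,o in obs if c==cam])
    print(cam,least_squares(g,[.52,.155,-.29],loss="soft_l1").x)
    o=t if cam=="top" else s
    print(" chuck at z .135",least_squares(lambda p:proj(cam,[*p,.135])[0]-o,[.55,0]).x)
# stand holes: top view at z .042
for n,o,z in(("empty hole",T(528,60),.042),):
    print(n,least_squares(lambda p:proj("top",[*p,z])[0]-np.array(o),[.55,0]).x)
st=[T(422,50),T(600,270),T(727,157)]
print("stand corners",[least_squares(lambda p:proj("top",[*p,.042])[0]-np.array(o),[.55,0]).x.round(4).tolist() for o in st])
E
```

```text
chuck top [ 5.51400323e-01 -2.44101442e-04  1.34276407e-01] [ 0.25945547 -0.21707865 -0.38389663  0.03704353]
pocket [ 0.52542398  0.17390798 -0.30489574 -0.0020804 ]
[[-0.1, -0.5], [0.8, 0.3], [0.1, 0.1], [-0.5, -0.1], [0.1, -0.0], [0.1, -0.4], [-0.1, -0.5], [0.6, 1.0], [0.0, 0.1], [-1.3, -0.7], [0.9, -0.3], [-0.4, 0.1], [-0.9, 0.9]]
top [ 0.52500272  0.17375148 -0.29868418]
 chuck at z .135 [5.50859980e-01 3.41048094e-04]
scene [ 0.52420274  0.17197387 -0.3157985 ]
 chuck at z .135 [ 0.55135354 -0.00145602]
empty hole [0.59315015 0.03434151]
stand corners [[0.5972, 0.0772], [0.508, 0.0054], [0.5536, -0.0461]]
```

>>> apply_moves:
  claw: [0.085, 0.085, 0.085, 0.085, 0.085, 0.085, 0.085, 0.085]
  xyz:
    - [-0.034, 0.034, 0]
    - [-0.034, 0.034, 0]
    - [-0.034, 0.034, 0]
    - [-0.034, 0.034, 0]
    - [-0.034, 0.034, 0]
    - [-0.034, 0.034, 0]
    - [-0.034, 0.034, 0]
    - [-0.034, 0.034, 0]
  twist:
    - [0, 0, 0]
    - [0, 0, 0]
    - [0, 0, 0]
    - [0, 0, 0]
    - [0, 0, 0]
    - [0, 0, 0]
    - [0, 0, 0]
    - [0, 0, 0]
  force: 60

```text
clock: 1.3
position: [0.4533, 0.7744, 0.2323]
tool_rot: [-3.141, -0.0, 2.875]
force: [0.2, -0.7, -0.1]
grip_width: 0.085
finger_force: 0.0
```

The chuck axis measures (0.551, 0.000) with its top at z 0.134, against 0.135 expected. The distance to the empty hole is 54 mm, as it should be. The pocket is at (0.525, 0.173), yaw -0.303. My first move went the wrong way in y, so I correct that now.

>>> apply_moves:
  claw: [0.085, 0.085, 0.085, 0.085, 0.085, 0.085, 0.085, 0.085, 0.085, 0.085, 0.085, 0.085, 0.085, 0.085, 0.085, 0.085, 0.085, 0.085, 0.085, 0.085]
  xyz:
    - [-0.015, -0.036, 0]
    - [-0.015, -0.036, 0]
    - [-0.015, -0.036, 0]
    - [-0.015, -0.036, 0]
    - [-0.015, -0.036, 0]
    - [-0.015, -0.036, 0]
    - [-0.015, -0.036, 0]
    - [-0.015, -0.036, 0]
    - [-0.015, -0.036, 0]
    - [-0.015, -0.036, 0]
    - [-0.015, -0.036, 0]
    - [-0.015, -0.036, 0]
    - [-0.015, -0.036, 0]
    - [-0.015, -0.036, 0]
    - [-0.015, -0.036, 0]
    - [-0.015, -0.036, 0]
    - [-0.015, -0.036, 0]
    - [-0.015, -0.036, 0]
    - [-0.015, -0.036, 0]
    - [-0.015, -0.036, 0]
  twist:
    - [0, 0, 0.037]
    - [0, 0, 0]
    - [0, 0, 0]
    - [0, 0, 0]
    - [0, 0, 0]
    - [0, 0, 0]
    - [0, 0, 0]
    - [0, 0, 0]
    - [0, 0, 0]
    - [0, 0, 0]
    - [0, 0, 0]
    - [0, 0, 0]
    - [0, 0, 0]
    - [0, 0, 0]
    - [0, 0, 0]
    - [0, 0, 0]
    - [0, 0, 0]
    - [0, 0, 0]
    - [0, 0, 0]
    - [0, 0, 0]
  force: 60

```text
clock: 3.3
position: [0.5311, 0.0113, 0.2333]
tool_rot: [3.141, -0.0, 2.849]
force: [0.7, 0.2, -0.5]
grip_width: 0.0849
finger_force: 0.0
```

>>> apply_moves:
  claw: [0.085, 0.085, 0.085, 0.085]
  xyz:
    - [-0.011, -0.0, 0.01]
    - [-0.009, 0, 0.02]
    - [0, 0, 0.02]
    - [0, 0, 0]
  twist:
    - [0, 0, 0.005]
    - [0, 0, 0.005]
    - [0, 0, 0]
    - [0, 0, 0]

```text
clock: 3.7
position: [0.5492, 0.0075, 0.1809]
tool_rot: [-3.14, -0.004, 2.839]
force: [0.2, 0.4, 0.3]
grip_width: 0.0849
finger_force: 0.0
```

>>> apply_moves:
  claw: [0.085, 0.085, 0.085, 0.085, 0.085, 0.085, 0.085]
  xyz:
    - [-0.004, -0.0067, 0]
    - [0, 0, 0.02]
    - [0, 0, 0.02]
    - [0, 0, 0.02]
    - [0, 0, 0.019]
    - [0, 0, 0]
    - [0, 0, 0]
  twist:
    - [0, 0, 0]
    - [0, 0, 0]
    - [0, 0, 0]
    - [0, 0, 0]
    - [0, 0, 0]
    - [0, 0, 0]
    - [0, 0, 0]

```text
clock: 4.4
position: [0.5526, -0.0007, 0.1053]
tool_rot: [3.141, 0.0, 2.839]
force: [-0.1, -0.5, 1.2]
grip_width: 0.0851
finger_force: 0.0
```

Run:
```python
from workcell import bot
import cv2
o=bot.observe();print(o["position"],o["tool_rot"],o["force"])
a=[]
for c,(x,y) in(("scene",(285,140)),("top",(265,150))):
    f=bot.grab_frame(c)["img"][y:y+90,x:x+100,::-1];a.append(cv2.resize(f,None,fx=4,fy=4,interpolation=cv2.INTER_CUBIC))
cv2.imwrite("pics/g1.png",cv2.hconcat(a))
```

```text
[ 0.55258202 -0.00067145  0.10525339] [3.14128858e+00 3.13240687e-04 2.83876314e+00] [-0.07599924 -0.49856717  1.17341651]
```

View pics/g1.png

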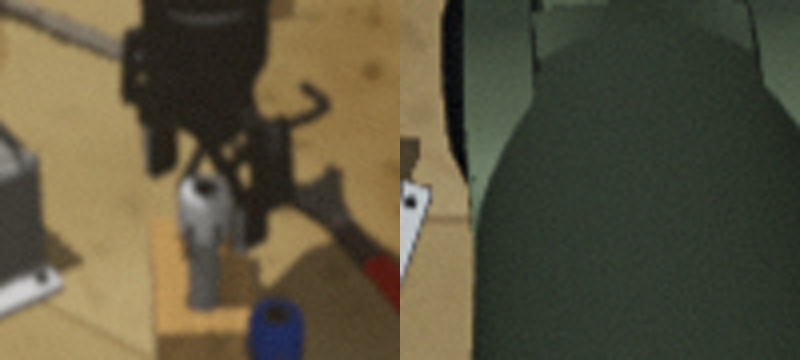

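The fingers straddle the steel nut, which sits at about (205,190) in the left half. The blue chuck is well clear. I grip now.

>>> apply_moves:
  claw: [0.085, 0.03, 0.02, 0.02, 0.02, 0.02, 0.02, 0.02, 0.02, 0.02]
  xyz:
    - [0.0015, 0.0, 0.002]
    - [0, 0, 0]
    - [0, 0, 0]
    - [0, 0, 0]
    - [0, 0, 0]
    - [0, 0, 0]
    - [0, 0, 0]
    - [0, 0, 0]
    - [0, 0, 0]
    - [0, 0, 0]
  twist:
    - [0, 0, 0]
    - [0, 0, 0]
    - [0, 0, 0]
    - [0, 0, 0]
    - [0, 0, 0]
    - [0, 0, 0]
    - [0, 0, 0]
    - [0, 0, 0]
    - [0, 0, 0]
    - [0, 0, 0]
  force: 110

```text
clock: 5.5
position: [0.551, -0.0001, 0.1027]
tool_rot: [3.141, 0.0, 2.839]
force: [-0.8, -0.5, 9.8]
grip_width: 0.0313
finger_force: 108.7
```

```bash
python3 - <<'E'
from workcell import bot
import cv2
f=bot.grab_frame("scene")["img"][150:225,300:370,::-1]
cv2.imwrite("pics/g2.png",cv2.resize(f,None,fx=8,fy=8,interpolation=cv2.INTER_CUBIC))
E
python3 - <<'E'
from h import *
for z in(.042,.096,.103,.122,.129,.135):
    p=proj("scene",[.551,0,z])[0];print(z,((p-[300,150])*8).round())
E
```

```text
0.042 [281. 516.]
0.096 [282. 389.]
0.103 [282. 372.]
0.122 [282. 325.]
0.129 [282. 308.]
0.135 [282. 293.]
```

View pics/g2.png

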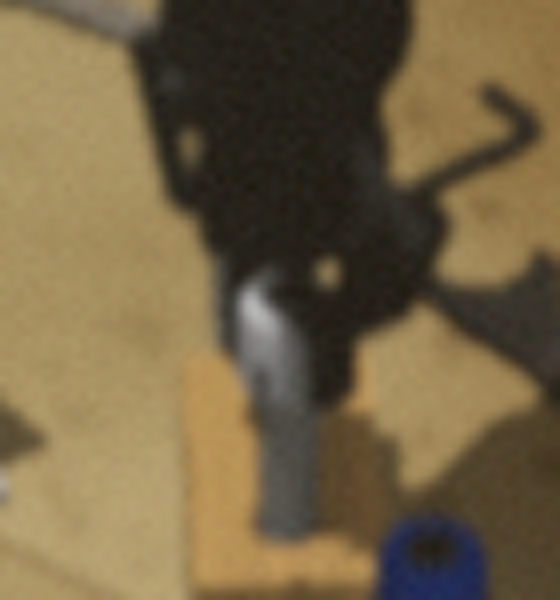

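The near finger reaches down to about (333,400), level with the foot of the nut, so the grip is on the straight part. I lift.

>>> apply_moves:
  claw: [0.02, 0.02, 0.02, 0.02, 0.02, 0.02, 0.02, 0.02, 0.02, 0.02]
  xyz:
    - [0, 0, -0.005]
    - [0, 0, -0.01]
    - [0, 0, -0.015]
    - [0, 0, -0.015]
    - [0, 0, -0.02]
    - [0, 0, -0.02]
    - [0, 0, -0.02]
    - [0, 0, -0.015]
    - [0, 0, 0]
    - [0, 0, 0]
  twist:
    - [0, 0, 0]
    - [0, 0, 0]
    - [0, 0, 0]
    - [0, 0, 0]
    - [0, 0, 0]
    - [0, 0, 0]
    - [0, 0, 0]
    - [0, 0, 0]
    - [0, 0, 0]
    - [0, 0, 0]
  force: 120

```text
clock: 6.55
position: [0.5504, -0.0, 0.222]
tool_rot: [3.141, -0.001, 2.839]
force: [-0.2, -0.0, -3.3]
grip_width: 0.0305
finger_force: 119.0
```

>>> apply_moves:
  claw: [0.02, 0.02, 0.02, 0.02, 0.02, 0.02, 0.02, 0.02, 0.02, 0.02, 0.02, 0.02, 0.02]
  xyz:
    - [0.005, 0.008, 0]
    - [0.009, 0.016, 0]
    - [0.009, 0.016, 0]
    - [0.009, 0.016, 0]
    - [0.01, 0.016, 0]
    - [0.01, 0.016, 0]
    - [0.009, 0.016, 0]
    - [0.009, 0.016, 0]
    - [0.009, 0.016, 0]
    - [0.009, 0.016, 0]
    - [0.004, 0.0055, 0]
    - [0, 0, 0]
    - [0, 0, 0]
  twist:
    - [0, 0, 0]
    - [0, 0, 0]
    - [0, 0, 0]
    - [0, 0, 0]
    - [0, 0, 0]
    - [0, 0, 0]
    - [0, 0, 0]
    - [0, 0, 0]
    - [0, 0, 0]
    - [0, 0, 0]
    - [0, 0, 0]
    - [0, 0, 0]
    - [0, 0, 0]

```text
clock: 7.85
position: [0.5097, 0.177, 0.2219]
tool_rot: [-3.141, -0.001, 2.839]
force: [0.9, -0.3, -2.5]
grip_width: 0.0307
finger_force: 119.1
```

Run:
```python
from workcell import bot
import cv2
o=bot.observe();print(o["position"],o["tool_rot"],o["force"],o["moment"])
f=bot.grab_frame("scene")["img"][140:230,230:330,::-1]
cv2.imwrite("pics/g3.png",cv2.resize(f,None,fx=6,fy=6,interpolation=cv2.INTER_CUBIC))
from h import *
c,s=np.cos(.303),np.sin(.303)
P=o["position"]
for z in(-.0947,-.0947+.088):print(((proj("scene",P+[0,0,z])[0]-[230,140])*6).round())
print(((proj("scene",[.525,.173,.096])[0]-[230,140])*6).round())
```

```text
[0.50967235 0.17703814 0.22186782] [-3.14091394e+00 -8.43143466e-04  2.83851512e+00] [ 0.93545319 -0.29517337 -2.52756153] [-0.04546942 -0.04416634  0.03299279]
[247. 190.]
[230.  21.]
[282. 233.]
```

View pics/g3.png

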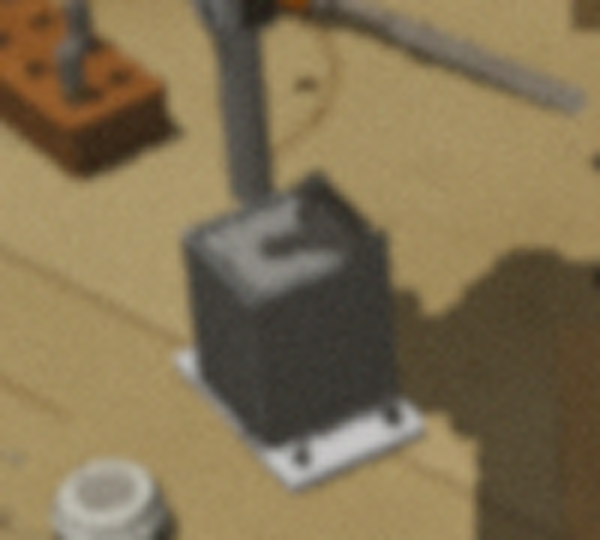

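The shank end shows at about (252,190), against (247,190) predicted. It hangs over the free-edge side of the flap, at own x -16. I push down.

>>> apply_moves:
  claw: [0.02, 0.02, 0.02, 0.02, 0.02, 0.02, 0.02, 0.02, 0.02, 0.02, 0.02]
  xyz:
    - [0, 0, 0.01]
    - [0, 0, 0.01]
    - [0, 0, 0.008]
    - [0, 0, 0.007]
    - [0, 0, 0.007]
    - [0, 0, 0.007]
    - [0, 0, 0.007]
    - [0, 0, 0.006]
    - [0, 0, 0.005]
    - [0, 0, 0]
    - [0, 0, 0]
  twist:
    - [0, 0, 0]
    - [0, 0, 0]
    - [0, 0, 0]
    - [0, 0, 0]
    - [0, 0, 0]
    - [0, 0, 0]
    - [0, 0, 0]
    - [0, 0, 0]
    - [0, 0, 0]
    - [0, 0, 0]
    - [0, 0, 0]

```text
clock: 9.0
position: [0.5094, 0.1778, 0.1551]
tool_rot: [-3.141, -0.001, 2.839]
force: [-2.6, 0.8, -3.0]
grip_width: 0.0306
finger_force: 119.3
```

>>> apply_moves:
  claw: [0.02, 0.02, 0.02, 0.02, 0.02, 0.02, 0.02, 0.02, 0.02]
  xyz:
    - [0, 0, 0.005]
    - [0, 0, 0.005]
    - [0, 0, 0.004]
    - [-0.004, 0, 0]
    - [-0.004, 0, 0]
    - [-0.004, 0, 0]
    - [-0.004, 0, 0]
    - [0, 0, 0]
    - [0, 0, 0]
  twist:
    - [0, 0, 0]
    - [0, 0, 0]
    - [0, 0, 0]
    - [0, 0, 0]
    - [0, 0, 0]
    - [0, 0, 0]
    - [0, 0, 0]
    - [0, 0, 0]
    - [0, 0, 0]

```text
clock: 9.9
position: [0.5252, 0.1729, 0.1413]
tool_rot: [3.141, -0.0, 2.839]
force: [-2.0, -0.2, -1.2]
grip_width: 0.0308
finger_force: 119.7
```

>>> apply_moves:
  claw: [0.02, 0.02, 0.02, 0.02, 0.02]
  xyz:
    - [0, 0, 0.004]
    - [0, 0, 0.003]
    - [0, 0, 0.002]
    - [0, 0, 0.001]
    - [0, 0, 0]
  twist:
    - [0, 0, 0]
    - [0, 0, 0]
    - [0, 0, 0]
    - [0, 0, 0]
    - [0, 0, 0]

```text
clock: 10.4
position: [0.5256, 0.173, 0.132]
tool_rot: [3.141, 0.001, 2.839]
force: [-3.3, -0.6, 16.4]
grip_width: 0.0312
finger_force: 121.9
```

```bash
cat > o.py <<'E'
from workcell import bot
import numpy as np
o=bot.observe();c,s=np.cos(.303),np.sin(.303);R=np.array([[c,-s,0],[s,c,0],[0,0,1]])
d=R@(o["position"]-[.525,.173,.0947])
print("own mm",(d*1e3).round(2),"F",(R@o["force"]).round(2),"M",(R@o["moment"]).round(3),o["tool_rot"].round(4))
E
python3 o.py
```

```text
own mm [ 0.6   0.24 37.32] F [-2.93 -1.59 16.42] M [-0.777  1.073 -0.05 ] [3.1407e+00 8.0000e-04 2.8387e+00]
```

>>> apply_moves:
  claw: [0.02, 0.02, 0.02]
  xyz:
    - [0, 0, -0.003]
    - [0, 0, 0]
    - [0, 0, 0]
  twist:
    - [0, 0, 0]
    - [0, 0, 0]
    - [0, 0, 0]

```text
clock: 10.7
position: [0.5249, 0.173, 0.134]
tool_rot: [-3.142, -0.001, 2.839]
force: [-1.1, 1.0, -2.2]
grip_width: 0.0307
finger_force: 119.6
```

```bash
python3 o.py
```

```text
own mm [-9.00e-02 -1.00e-02  3.93e+01] F [-1.36  0.62 -2.22] M [0.005 0.642 0.033] [-3.1416e+00 -7.0000e-04  2.8390e+00]
```

>>> apply_moves:
  claw: [0.02, 0.02, 0.02, 0.02]
  xyz:
    - [0, 0.0045, 0]
    - [0, 0, 0.0012]
    - [0, 0, 0.0013]
    - [0, 0, 0]
  twist:
    - [0, 0, 0]
    - [0, 0, 0]
    - [0, 0, 0]
    - [0, 0, 0]

```text
clock: 11.1
position: [0.5262, 0.1774, 0.1314]
tool_rot: [-3.142, -0.001, 2.839]
force: [-2.0, 1.5, -3.4]
grip_width: 0.0306
finger_force: 119.5
```

```bash
python3 o.py
```

```text
own mm [-0.18  4.52 36.67] F [-2.36  0.84 -3.42] M [0.246 0.77  0.053] [-3.1416e+00 -9.0000e-04  2.8390e+00]
```

>>> apply_moves:
  claw: [0.02, 0.02, 0.02, 0.02]
  xyz:
    - [0, 0, 0.0015]
    - [0, 0, 0.0015]
    - [0, 0, 0.001]
    - [0, 0, 0]
  twist:
    - [0, 0, 0]
    - [0, 0, 0]
    - [0, 0, 0]
    - [0, 0, 0]

```text
clock: 11.5
position: [0.5261, 0.1773, 0.1274]
tool_rot: [-3.141, -0.001, 2.839]
force: [-2.9, 1.2, -3.4]
grip_width: 0.0306
finger_force: 119.6
```

```bash
python3 o.py
```

```text
own mm [-0.23  4.43 32.74] F [-3.15  0.3  -3.44] M [0.26  0.979 0.034] [-3.1415e+00 -1.0000e-03  2.8389e+00]
```

>>> apply_moves:
  claw: [0.02, 0.02, 0.02, 0.02, 0.02]
  xyz:
    - [0, 0, 0.002]
    - [0, 0, 0.002]
    - [0, 0, 0.002]
    - [0, 0, 0.001]
    - [0, 0, 0]
  twist:
    - [0, 0, 0]
    - [0, 0, 0]
    - [0, 0, 0]
    - [0, 0, 0]
    - [0, 0, 0]

```text
clock: 12.0
position: [0.5261, 0.1773, 0.1204]
tool_rot: [-3.141, -0.001, 2.839]
force: [-3.3, 1.9, -2.7]
grip_width: 0.0309
finger_force: 119.5
```

```bash
python3 o.py
```

```text
own mm [-0.18  4.41 25.7 ] F [-3.7   0.88 -2.73] M [ 0.271  1.162 -0.039] [-3.1414e+00 -9.0000e-04  2.8390e+00]
```

>>> apply_moves:
  claw: [0.02, 0.02, 0.02, 0.02, 0.02]
  xyz:
    - [0.0006, 0, 0.002]
    - [0, 0, 0.002]
    - [0, 0, 0.002]
    - [0, 0, 0.001]
    - [0, 0, 0]
  twist:
    - [0, 0, 0]
    - [0, 0, 0]
    - [0, 0, 0]
    - [0, 0, 0]
    - [0, 0, 0]

```text
clock: 12.5
position: [0.5257, 0.1774, 0.1134]
tool_rot: [-3.141, -0.001, 2.839]
force: [-3.4, 1.6, -3.7]
grip_width: 0.0308
finger_force: 119.7
```

```bash
python3 o.py
```

```text
own mm [-0.7   4.43 18.74] F [-3.75  0.51 -3.7 ] M [0.228 0.918 0.033] [-3.1415e+00 -8.0000e-04  2.8389e+00]
```

>>> apply_moves:
  claw: [0.02, 0.02, 0.02, 0.02, 0.02]
  xyz:
    - [0, 0, 0.002]
    - [0, 0, 0.002]
    - [0, 0, 0.001]
    - [0, 0, 0.001]
    - [0, 0, 0]
  twist:
    - [0, 0, 0]
    - [0, 0, 0]
    - [0, 0, 0]
    - [0, 0, 0]
    - [0, 0, 0]

```text
clock: 13.0
position: [0.5251, 0.1776, 0.1073]
tool_rot: [-3.141, -0.002, 2.839]
force: [-5.5, 4.0, -3.6]
grip_width: 0.0305
finger_force: 119.7
```

```bash
python3 o.py
```

```text
own mm [-1.26  4.44 12.55] F [-6.48  2.17 -3.55] M [0.456 1.721 0.02 ] [-3.1412e+00 -1.7000e-03  2.8391e+00]
```

>>> apply_moves:
  claw: [0.02, 0.02, 0.02, 0.02, 0.02]
  xyz:
    - [0.0004, 0.0004, 0.001]
    - [0, 0, 0.001]
    - [0, 0, 0.001]
    - [0, 0, 0.001]
    - [0, 0, 0]
  twist:
    - [0, 0, 0]
    - [0, 0, 0]
    - [0, 0, 0]
    - [0, 0, 0]
    - [0, 0, 0]

```text
clock: 13.5
position: [0.5249, 0.1781, 0.1033]
tool_rot: [-3.141, -0.002, 2.839]
force: [-4.7, 3.0, -2.9]
grip_width: 0.031
finger_force: 119.5
```

```bash
python3 o.py
```

```text
own mm [-1.61  4.83  8.55] F [-5.33  1.45 -2.88] M [0.368 1.601 0.052] [-3.1412e+00 -1.6000e-03  2.8391e+00]
```

>>> apply_moves:
  claw: [0.02, 0.02, 0.02]
  xyz:
    - [0, 0, 0.0004]
    - [0, 0, 0.0004]
    - [0, 0, 0]
  twist:
    - [0, 0, 0]
    - [0, 0, 0]
    - [0, 0, 0]

```text
clock: 13.8
position: [0.5252, 0.178, 0.1029]
tool_rot: [-3.141, -0.001, 2.839]
force: [-6.2, 2.1, 4.3]
grip_width: 0.0305
finger_force: 120.7
```

>>> apply_moves:
  claw: [0.02, 0.02, 0.02]
  xyz:
    - [0, 0, 0.0003]
    - [0, 0, 0]
    - [0, 0, 0]
  twist:
    - [0, 0, 0]
    - [0, 0, 0]
    - [0, 0, 0]

```text
clock: 14.1
position: [0.5253, 0.1781, 0.1028]
tool_rot: [3.142, -0.001, 2.839]
force: [-6.2, 2.1, 9.0]
grip_width: 0.031
finger_force: 121.2
```

It is standing on the bottom, at z about 8.1 mm with roughly 12 N of push. I release it.

>>> apply_moves:
  claw: [0.036, 0.04, 0.045, 0.055, 0.065, 0.075, 0.08]
  xyz:
    - [0, 0, 0]
    - [0, 0, 0]
    - [0, 0, 0]
    - [0, 0, 0]
    - [0, 0, 0]
    - [0, 0, 0]
    - [0, 0, 0]
  twist:
    - [0, 0, 0]
    - [0, 0, 0]
    - [0, 0, 0]
    - [0, 0, 0]
    - [0, 0, 0]
    - [0, 0, 0]
    - [0, 0, 0]
  force: 20

```text
clock: 14.8
position: [0.5255, 0.1779, 0.1026]
tool_rot: [3.141, -0.0, 2.839]
force: [-0.3, -0.6, -0.6]
grip_width: 0.0799
finger_force: 0.0
```

Released with no contact. I raise straight up, then back towards +y so the cameras can see.

>>> apply_moves:
  claw: [0.085, 0.085, 0.085, 0.085, 0.085, 0.085, 0.085, 0.085, 0.085, 0.085, 0.085, 0.085, 0.085]
  xyz:
    - [0, 0, -0.01]
    - [0, 0, -0.02]
    - [0, 0, -0.03]
    - [0, 0, -0.03]
    - [0, 0, -0.03]
    - [0, 0.03, -0.01]
    - [0, 0.04, 0]
    - [0, 0.04, 0]
    - [0, 0.04, 0]
    - [0, 0.04, 0]
    - [0, 0.02, 0]
    - [0, 0, 0]
    - [0, 0, 0]
  twist:
    - [0, 0, 0]
    - [0, 0, 0]
    - [0, 0, 0]
    - [0, 0, 0]
    - [0, 0, 0]
    - [0, 0, 0]
    - [0, 0, 0]
    - [0, 0, 0]
    - [0, 0, 0]
    - [0, 0, 0]
    - [0, 0, 0]
    - [0, 0, 0]
    - [0, 0, 0]

```text
clock: 16.1
position: [0.588, 0.3781, 0.2328]
tool_rot: [-3.141, -0.0, 2.839]
force: [0.1, -0.3, -0.9]
grip_width: 0.0849
finger_force: 0.0
```

Run:
```python
from workcell import bot
import cv2
a=[]
for c,(x,y) in(("scene",(240,140)),("top",(205,160))):
    f=bot.grab_frame(c)["img"][y:y+90,x:x+80,::-1];a.append(cv2.resize(f,None,fx=5,fy=5,interpolation=cv2.INTER_CUBIC))
cv2.imwrite("pics/end.png",cv2.hconcat(a))
from h import *
R=lambda x,y:[.525+.9545*x+.298*y,.173-.298*x+.9545*y]
P=[*R(-.001,.0048),.135]
print((proj("scene",P)[0]-[240,140])*5,(proj("top",P)[0]-[205,160])*5+[400,0])
```

```text
[173.30039097 131.28163542] [551.62739608 201.11015243]
```

View pics/end.png

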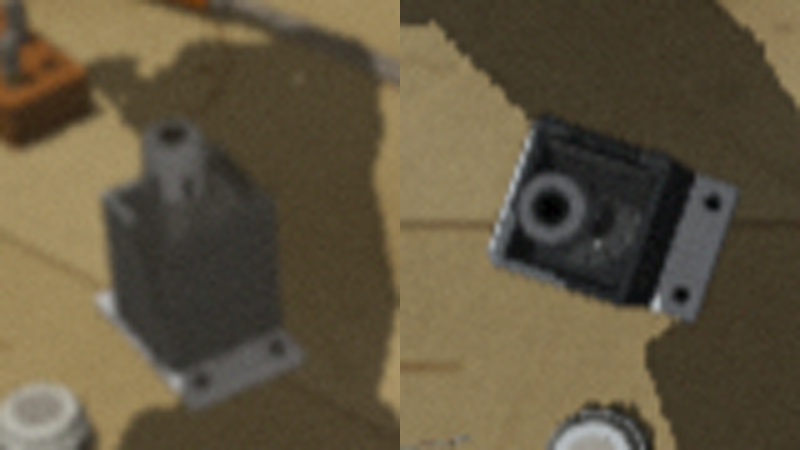

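The chuck stands upright in the pocket. Its nut top is at (173,133) in the scene half and (551,207) in the top half, against (173,131) and (552,201) predicted for home. The flap leans back behind it.

```bash
python3 -c "
from workcell import bot
print(bot.job_done())"
```

```text
the job is handed in; nothing more can be done
None
```

The chuck is in the pocket's bush, standing upright on the bottom (shank end measured about 8.1 mm, nominal 8 mm), the gripper is clear, and the job was handed in at about 16 s; no verdict was returned.

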